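# Clear the plastics scanner and hold the orange sample over its window

## Task

Clear the two plastic scraps (green grille lump, red-and-white bottle neck) off the scanner into the blue tub. Then pick the orange ribbed sample out of the grey tray, carry it over the tub and bottles and finish still holding it level and still in the gripper, about one centimetre above the scanner's dark window, centred on the window with its long side along the window's long side. The sample must never touch the scanner, and everything else on the bench stays where it is and upright.

Things in the scene. Friction and masses are not known exactly. Their poses are not given: they have to be found in the camera images.
- scanner: Fixed grey desktop scanner with a white top, 200 (x) x 160 (y) x 60 mm tall. Origin under its centre, z up, x along its 200 mm side. It stands on one side of the bench (left or right), the tray on the other; turned up to 0.4 rad. It carries the two scraps at the start.
- window (a point): Centre of the scanner's dark flush window, on the top face 60 mm above the bench; window 90 mm along x by 60 mm along y, yellow border 1 mm high around it. Axes as the scanner.
- tray: Fixed shallow grey tray, 220 (x) x 180 (y) x 20 mm, wall and floor 5 mm. Origin under its centre. Holds the orange sample and a white cap at the start.
- tub: Fixed open blue scrap tub, 180 (x) x 150 (y) x 100 mm tall, wall and floor 5 mm, between scanner and tray. Origin under its centre.
- sample: Loose orange plastic piece, about 0.09 kg: flat plate 84 (x) x 54 (y) x 8 mm with one upright central rib on it, 60 mm long (x), 14 mm thick (y), its top 50 mm above the underside; grip it across the rib from above. Origin at the centre of the underside, z up. It looks the same after a half turn.
- grille: Loose green plastic grille lump (scrap), 46 (x) x 26 (y) x 30 mm tall, about 25 g, at the start standing on the scanner's top. Origin at the centre of its underside, z up; grip across y. Slots run through along y between four ribs that stand at x = -20, -7, 7 and 20 mm.
- neck: Loose bottle-neck stub (scrap), upright cylinder 32 mm tall, white lower half 30 mm and red upper half 33 mm in diameter, about 20 g, at the start on the scanner's top about 65 to 95 mm from the grille (centre to centre, mainly along the scanner's x). Origin at the centre of its underside, z up.
- amber: Loose amber bottle with red cap, 66 mm diameter, 200 mm tall, stands beyond the tub. Bystander. Origin at the centre of its underside, z up.
- clear: Loose clear bottle with blue cap, 66 mm diameter, 200 mm tall, stands beyond the tub. Bystander. Origin at the centre of its underside, z up.
- pot: Loose terracotta pot, 100 mm diameter, 90 mm tall, at the back. Bystander. Origin at the centre of its underside.
- beaker: Loose pale (white or light grey) beaker, 80 mm diameter, 100 mm tall, at the back. Bystander. Origin at the centre of its underside.
- jar: Loose small white jar with an orange lid, 56 mm diameter, 75 mm tall, beyond the bottles. Bystander. Origin at the centre of its underside, z up.
- cap: Loose white screw cap, 38 mm diameter, 14 mm tall, in the far end of the tray. Bystander. Origin at the centre of its underside.

How it is judged:
By the outcome, as a careful person would: the job done as asked, in the order asked, and still so for the second after the job is handed in, while the arm keeps its last pose, push and grip.
It also fails if it takes over 72 s, if anything falls off the work surface, if the arm or the gripper's body presses on something with over 40 N, if the wrist force passes 120 N, or if a joint passes its speed limit or range.

## Robot

A 6-joint arm with a two-finger parallel gripper is mounted at the origin on the work surface. World frame = base frame: x ahead of the robot, y to its left, z up, the work surface at z = 0. Lengths are in m, angles in degrees, forces in N, time in s.
With the tool pointing down it reaches from about 0.275 to 0.875 m from the base axis. Payload 12.5 kg.
Tool frame: the origin (TCP) lies at the very end of the fingers, on their centre line; the grasp point (between the pads) lies 19 mm behind it (r.hold_point_z is the distance from the TCP to the grasp point, in m); z points along the fingers, y is the line along which they close (so a half turn about z gives the same grasp; the last joint's range is limited). The gripper opens to 85 mm and grips with 20 to 120 N. Pads are 22 mm wide; open, the fingers measure 114 mm over their backs; the gripper's body (76 mm by 85 mm) begins 54 mm behind the grasp point. The pads swing forward as they close: fully open they stand 13 mm farther back than shut.
Start: joints at [70.497, 20.094, 94.641, -0, 65.266, -4.847], TCP at [0.139, 0.532, 0.231] pointing down, gripper open.
Joint ranges: [-157.81, 157.81], [-45, 120.19], [0.68, 151.7], [-89.99, 269.99], [4.06, 180], [-164.3, 164.3]. Speed limits (degrees/s): [127.2, 127.2, 159.86, 180, 180, 180].

## Interface

Orientations are given as [roll, pitch, yaw] about the fixed x, y, z axes, in that order (R = Rz(yaw) Ry(pitch) Rx(roll)).
In Python, from cell import telemetry, eyes, r, nets gives the robot as it stands. The module is installed in compiled form; this text tells all that it offers.
- The arm moves only by the tool servo_tool, never from a script. Its argument "targets" is a list of rows, each a list of 3 entries, a list of its own where there are three numbers: the shift along the tool's x, y, z in mm, then the turn, a rotation vector about the tool's x, y, z in degrees, then the closure, from -1 (fully open) to 1 (shut). A call has 1 to 12 rows; each row shifts and turns the commanded pose from where the row before left it, along the tool's axes as they then stand; what a row does not reach is not made up. A row lasts 1/10 s, in which the tool goes at most 50 mm and 8.59 degrees, less where a joint would pass 70% of its speed; a pose out of reach is approached as far as the arm can. A call with a gripper value outside its range is refused whole. The fingers move at their own pace and stop on an object; "newtons" is the grip in N (left out, the last holds). Time passes only in rows, so rows that do not move let the fingers close. It gives the time, the measured TCP pose, the force, the opening and the grip force at its end, in the units of the state.
- telemetry.sense(): the state, without advancing time (a new reading comes with each control period).
- eyes.camera(name): name is "scene" or "top" or "wrist"; returns (picture, depth): 420x560x3 uint8, blue, green, red; 420x560 float32, m along the optical axis (not along the pixel's ray), 0 where there is no reading.
- eyes.camera_params(name): a dict with "fx", "fy", "cx", "cy" (pixels), "dist_coeffs" ([k1, k2, p1, p2, k3] as OpenCV has them; the pictures are not rectified), "pose" (4x4, takes a point from camera to world coordinates); the wrist camera has in their place "hand_eye" (4x4, takes a point from camera to tool coordinates, whose origin is the TCP and whose axes are the flange's). Camera axes: x right, y up, looking along -z (the intrinsics and any distortion apply to the point x, -y, -z); pixel columns grow to the right and rows downward; lengths in m; the calibration is good to about 2 mm. A picture is of the moment at which its call begins: read the wrist's pose just before it. camera_params takes no time and is no camera call.
- r.sign_off(): hands the job in; it is judged then, once.
Trained networks look in the newest picture that a camera, given by its name, has taken for a name from the list of things; names that differ only in an ending like _2 or _b are one class to them, and where a whole thing is asked for, a point or a joint stands for the part that bears it (a point fixed in the world has none). Each returns a list of dicts, best first, with "score" (0 to 1); they miss things now and then, are a little off and sometimes report something else, mostly with a low value. They report only what shows in the picture. A call takes as long as a camera call.
- nets.outline_of(query, camera): "pixels" (420x560 bool, what is visible of it).
- nets.pinpoint(query, camera): "at" ([x, y, z] in m, in world coordinates, good to about 4 mm: a listed point, or the origin of a listed thing).
The state is a dict: "time_s": time; "qpos": joint angles; "joint_vel": joint speeds; "joint_efforts": joint torques, N m; "ee_pos": TCP position; "ee_rot": TCP orientation; "contact_force": force on the tool from outside, world axes, zero at the start; "ft_torque": the same for the moment, N m; "grip_width": opening from 0.0 (shut) to 1.0 (fully open); "gripper_force": force on a finger pad.
Only numpy, scipy, OpenCV 4.12 (cv2) and the standard library are available. Lean on these libraries where they do the work, as an engineer would, in place of code of your own. Each camera call takes 0.05 s, during which the arm holds its last target. There are 200 camera calls.

## Working session

There is one attempt and no reset: what is moved stays moved. The work goes in short steps, Python scripts to look and compute and a tool call to move; the robot and the scene stay as the last step left them, time stands still between calls to the robot, and variables do not carry over. Pictures are saved under pics/ and viewed, at most 10 in all, crops included, and the job is handed in when it is done.

Besides the shell and the picture viewer there is one more tool, called after "Call:" as name(argument=value, ...), one argument or row to a line, values as JSON. servo_tool: Moves the arm, as the interface text tells. Its arguments: {"type":"object","properties":{"targets":{"type":"array"},"newtons":{"type":"number"}},"required":["targets"]}

```bash
mkdir -p pics; cat > h.py <<'E'
import numpy as np, cv2
from cell import telemetry, eyes, r, nets
from scipy.spatial.transform import Rotation as R
def cloud(cam, mask=None):
    s=telemetry.sense(); pic,d=eyes.camera(cam); p=eyes.camera_params(cam)
    K=np.array([[p['fx'],0,p['cx']],[0,p['fy'],p['cy']],[0,0,1]])
    v,u=np.mgrid[0:420,0:560]
    n=cv2.undistortPoints(np.stack([u,v],-1).reshape(-1,1,2).astype(np.float64),K,np.array(p['dist_coeffs'],float)).reshape(420,560,2)
    P=np.stack([n[...,0]*d,-n[...,1]*d,-d,np.ones_like(d)],-1)
    if 'pose' in p: T=np.array(p['pose'])
    else:
        B=np.eye(4);B[:3,:3]=R.from_euler('xyz',s['ee_rot'],degrees=True).as_matrix();B[:3,3]=s['ee_pos'];T=B@np.array(p['hand_eye'])
    W=(P@T.T)[...,:3]; W[d<=0]=np.nan
    return pic,W
E
python3 - <<'E'
from h import *
s=telemetry.sense(); print(s)
pic,W=cloud('top'); cv2.imwrite('pics/top.png',pic); np.save('top.npy',W)
for q in ['scanner','window','tray','tub','sample','grille','neck','amber','clear','pot','beaker','jar','cap']:
    a=nets.pinpoint(q,'top'); print(q,[(np.round(x['at'],3).tolist(),round(x['score'],2)) for x in a[:2]])
    if q in('scanner','tray','tub','sample','grille','neck','window'):
        o=nets.outline_of(q,'top')
        if o:
            m=o[0]['pixels']; p=W[m]; p=p[~np.isnan(p[:,0])]
            z=np.percentile(p[:,2],[5,50,95]); t=p[p[:,2]>z[2]-.01]
            print('  ',np.round(z,3),cv2.minAreaRect(t[:,:2].astype(np.float32)*1000),cv2.minAreaRect(p[:,:2].astype(np.float32)*1000))
print(r.hold_point_z)
pic,W=cloud('scene'); cv2.imwrite('pics/scene.png',pic)
E
```

```text
{'time_s': 0.0, 'qpos': array([ 7.04963403e+01,  2.01253646e+01,  9.46773738e+01,  1.40795899e-03,
        6.52673225e+01, -4.84750795e+00]), 'joint_vel': array([-0.07946259, -0.04787327, -0.03566133, -0.03068492, -0.02008871,
        0.03657009]), 'joint_efforts': array([-6.28785219e-04, -5.06104696e+01, -2.91395491e+01, -1.24009030e-04,
        4.58330149e-03, -3.64157574e-05]), 'ee_pos': array([0.13901716, 0.53178738, 0.2307458 ]), 'ee_rot': array([-1.79930298e+02, -7.19394091e-03,  1.65343254e+02]), 'contact_force': array([-0.97625854, -0.20401423, -0.36108743]), 'ft_torque': array([-0.02182527, -0.02463973,  0.0122436 ]), 'gripper_force': 0.0, 'grip_width': 1.0010121939140366}
scanner [([0.536, 0.286, -0.001], 0.9), ([0.56, -0.321, -0.004], 0.68)]
   [0.051 0.061 0.064] ((535.9491577148438, 286.31549072265625), (160.73960876464844, 200.77163696289062), 71.57108306884766) ((533.1920166015625, 297.4384765625), (180.4574432373047, 213.55636596679688), 71.4801254272461)
window [([0.533, 0.286, 0.06], 0.8)]
   [0.046 0.061 0.064] ((535.7185668945312, 286.392333984375), (160.739608764
[... 1082 characters left out ...]
44.51325988769531), 75.08366394042969) ((497.31500244140625, 289.1651611328125), (25.788930892944336, 44.735877990722656), 74.76033782958984)
neck [([0.578, 0.288, 0.061], 0.49)]
   [0.052 0.139 0.202] ((669.3098754882812, 47.925506591796875), (29.499683380126953, 27.281517028808594), 0.3665855824947357) ((668.7799072265625, 47.52348327636719), (62.89179992675781, 62.9122314453125), 24.6251163482666)
amber [([0.665, -0.053, -0.001], 0.74), ([0.456, -0.005, -0.0], 0.29)]
clear [([0.67, 0.046, -0.003], 0.61)]
pot [([0.744, -0.176, 0.002], 0.96)]
beaker [([0.731, 0.178, -0.002], 0.63)]
jar [([0.499, 0.288, 0.063], 0.61), ([0.781, 0.011, -0.004], 0.59)]
cap [([0.64, -0.306, 0.006], 0.69)]
0.0187
```

View pics/top.png

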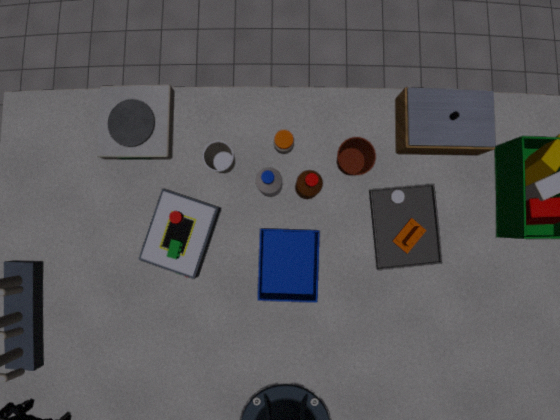

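View pics/scene.png

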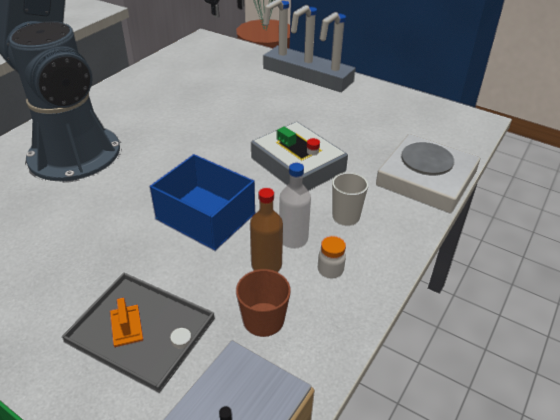

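The top view shows the scanner on the left, around (180,232), with the grille at (174,248) and the neck at (176,217). The tub is at (288,265), the sample at (409,236) and the cap at (398,197). The scene view agrees with this.

```bash
cat >> h.py <<'E'
def to(target, yaw, cur=None):
    """tool-axis shift (mm) and z-turn (deg) from the measured pose to TCP target, tool down"""
    s=telemetry.sense(); Rm=R.from_euler('xyz',s['ee_rot'],degrees=True)
    Rt=R.from_euler('xyz',[180,0,yaw],degrees=True)
    return np.round(Rm.inv().apply(np.array(target)-s['ee_pos'])*1000,1), np.round((Rm.inv()*Rt).as_rotvec(degrees=True),2)
def blob(pic,W,lo,hi,zr,c,rad=.15):
    m=cv2.inRange(cv2.cvtColor(pic,cv2.COLOR_BGR2HSV),np.array(lo),np.array(hi))>0
    m&=(W[...,2]>zr[0])&(W[...,2]<zr[1])&(np.hypot(W[...,0]-c[0],W[...,1]-c[1])<rad)
    return W[m], cv2.minAreaRect(W[m][:,:2].astype(np.float32)*1000) if m.sum()>4 else None
E
python3 - <<'E'
from h import *
W=np.load('top.npy');pic=cv2.imread('pics/top.png')
c=(.535,.286)
for n,lo,hi,z in [('red',(0,120,60),(8,255,255),(.07,.11)),('green',(45,100,40),(80,255,255),(.08,.11)),('yellow',(22,120,60),(35,255,255),(.05,.07))]:
    p,b=blob(pic,W,lo,hi,z,c); print(n,len(p),b,np.median(p,0))
print(to([.497,.289,.20],165))
E
```

```text
red 115 ((577.4298095703125, 285.18536376953125), (28.873754501342773, 29.344858169555664), 76.75640869140625) [0.57749761 0.28575978 0.0929119 ]
green 189 ((497.3843994140625, 289.84600830078125), (26.852184295654297, 44.51868438720703), 75.08366394042969) [0.49854254 0.28925785 0.09085816]
yellow 122 ((535.442626953125, 287.4639587402344), (70.18018341064453, 100.26869201660156), 72.98766326904297) [0.52869345 0.26932372 0.06172242]
(array([-407.7, -144.6,   31.3]), array([0.  , 0.  , 0.34]))
```

Call:
servo_tool(
  targets=[
    [[-40,-15,0],[0,0,0],-1],
    [[-40,-15,0],[0,0,0],-1],
    [[-40,-15,0],[0,0,0],-1],
    [[-40,-15,0],[0,0,0],-1],
    [[-40,-15,0],[0,0,0],-1],
    [[-40,-15,0],[0,0,0],-1],
    [[-40,-15,0],[0,0,0],-1],
    [[-40,-15,0],[0,0,0],-1],
    [[-40,-15,0],[0,0,0],-1],
    [[0,0,0],[0,0,0],-1],
    [[0,0,0],[0,0,0],-1],
  ],
  newtons=25,
)

```text
time_s: 2.2
ee_pos: [0.4536, 0.3099, 0.2311]
ee_rot: [-180.0, -0.0, 165.2]
contact_force: [0.2, 0.4, -0.2]
grip_width: 0.999
gripper_force: 0.0
```

```bash
python3 - <<'E'
from h import *
pic,W=cloud('wrist'); cv2.imwrite('pics/w1.png',pic)
c=(.535,.286)
for n,lo,hi,z in [('red',(0,120,60),(8,255,255),(.07,.11)),('green',(45,100,40),(80,255,255),(.08,.11)),('yellow',(22,120,60),(35,255,255),(.05,.07))]:
    p,b=blob(pic,W,lo,hi,z,c)
    if b: print(n,len(p),b,np.median(p,0))
print(to([.4975,.2895,.231],165))
E
```

```text
red 771 ((577.6661987304688, 285.61297607421875), (31.477100372314453, 31.227506637573242), 29.59833335876465) [0.57662492 0.28565417 0.09252234]
green 1428 ((496.795166015625, 288.6343078613281), (25.564653396606445, 46.440025329589844), 75.45294189453125) [0.49550408 0.28919248 0.0905889 ]
yellow 920 ((536.168701171875, 286.5403137207031), (69.90907287597656, 102.212646484375), 72.11966705322266) [0.53034925 0.27675657 0.06142484]
(array([-48.4,  -9. ,   0.1]), array([-0.01, -0.03,  0.32]))
```

View pics/w1.png

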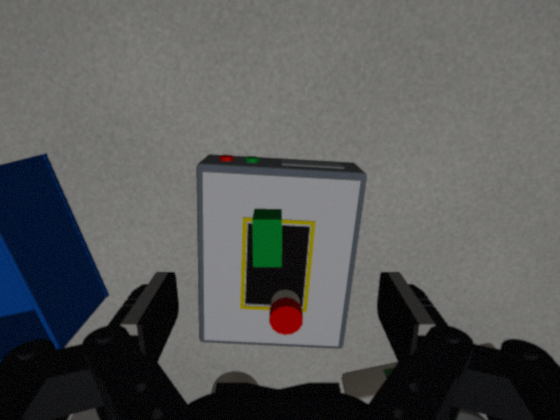

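The wrist view shows the grille at (267,238) and the neck at (286,315) on the scanner, which agrees with the top view. Next I descend on the grille.

Call:
servo_tool(
  targets=[
    [[-24,-4.5,10],[0,0,0.2],-1],
    [[-24,-4.5,30],[0,0,0],-1],
    [[0,0,40],[0,0,0],-1],
    [[0,0,40],[0,0,0],-1],
    [[0,0,30],[0,0,0],-1],
    [[0,0,14],[0,0,0],-1],
    [[0,0,0],[0,0,0],-1],
    [[0,0,0],[0,0,0],1],
    [[0,0,0],[0,0,0],1],
    [[0,0,0],[0,0,0],1],
    [[0,0,0],[0,0,0],1],
    [[0,0,0],[0,0,0],1],
  ],
  newtons=25,
)

```text
time_s: 3.45
ee_pos: [0.4978, 0.2897, 0.0682]
ee_rot: [179.9, 0.1, 165.1]
contact_force: [-1.0, -0.7, 7.2]
grip_width: 0.3
gripper_force: 25.5
```

Call:
servo_tool(
  targets=[
    [[0,0,0],[0,0,0],1],
    [[0,0,0],[0,0,0],1],
    [[0,0,0],[0,0,0],1],
    [[0,0,0],[0,0,0],1],
  ],
)

```text
time_s: 3.85
ee_pos: [0.4978, 0.2897, 0.0682]
ee_rot: [180.0, 0.1, 165.1]
contact_force: [-1.0, -0.6, 6.1]
grip_width: 0.299
gripper_force: 25.5
```

Call:
servo_tool(
  targets=[
    [[0,0,-20],[0,0,0],1],
    [[0,0,-40],[0,0,0],1],
    [[0,0,-40],[0,0,0],1],
    [[-4,-32,0],[0,0,0],1],
    [[-5,-40,0],[0,0,0],1],
    [[-5,-40,0],[0,0,0],1],
    [[-5,-40,0],[0,0,0],1],
    [[-5,-40,0],[0,0,0],1],
    [[-5,-40,0],[0,0,0],1],
    [[-5,-40,0],[0,0,0],1],
    [[-4,-20,0],[0,0,0],1],
    [[0,0,0],[0,0,0],1],
  ],
)

```text
time_s: 5.05
ee_pos: [0.4591, -0.0045, 0.1675]
ee_rot: [-180.0, 0.0, 165.0]
contact_force: [0.6, 0.3, 0.1]
grip_width: 0.298
gripper_force: 24.7
```

Call:
servo_tool(
  targets=[
    [[0,0,40],[0,0,0],1],
    [[0,0,40],[0,0,0],1],
    [[0,0,20],[0,0,0],1],
    [[0,0,0],[0,0,0],0.1],
    [[0,0,0],[0,0,0],0.1],
    [[0,0,0],[0,0,0],0.1],
    [[0,0,0],[0,0,0],0.1],
    [[0,0,-30],[0,0,0],0.1],
    [[0,0,-40],[0,0,0],0.1],
    [[0,0,-40],[0,0,0],-1],
    [[0,0,-20],[0,0,0],-1],
    [[0,0,0],[0,0,0],-1],
  ],
)

```text
time_s: 6.25
ee_pos: [0.4607, -0.0026, 0.2008]
ee_rot: [179.9, 0.4, 165.1]
contact_force: [0.5, -0.4, -0.6]
grip_width: 0.935
gripper_force: 0.0
```

```bash
python3 - <<'E'
from h import *
pic,W=cloud('top')
c=(.535,.286)
p,b=blob(pic,W,(0,120,60),(8,255,255),(.07,.11),c); print('red',len(p),b)
p,b=blob(pic,W,(45,100,40),(80,255,255),(-.02,.3),(.459,0),.12); print('green tub',len(p),b,np.median(p,0) if b else '')
print(to([.5775,.2855,.18],161.6))
E
```

```text
red 118 ((577.4742431640625, 285.399169921875), (30.097654342651367, 29.465234756469727), 66.21878051757812)
green tub 17 ((474.56976318359375, -2.7692203521728516), (21.254878997802734, 5.451624393463135), 89.69381713867188) [ 4.72253034e-01 -9.17737263e-05  3.62152816e-02]
(array([-39.8, 308.5,  19.2]), array([0.04, 0.21, 3.54]))
```

Call:
servo_tool(
  targets=[
    [[-5,28,0],[0,0,0],-1],
    [[-5,40,0],[0,0,0],-1],
    [[-5,40,0],[0,0,0],-1],
    [[-5,40,0],[0,0,0],-1],
    [[-5,40,0],[0,0,0],-1],
    [[-5,40,0],[0,0,0],-1],
    [[-5,40,0],[0,0,0],-1],
    [[-5,40,0],[0,0,0],-1],
    [[0,0,20],[0,0,0],-1],
    [[0,0,0],[0,0,0],-1],
    [[0,0,0],[0,0,0],-1],
  ],
)

```text
time_s: 7.4
ee_pos: [0.5762, 0.2844, 0.1763]
ee_rot: [-179.9, -0.1, 165.1]
contact_force: [-0.0, -0.2, 0.2]
grip_width: 1.001
gripper_force: 0.0
```

```bash
python3 - <<'E'
from h import *
print(to([.5775,.2857,.067],165))
E
```

```text
(array([ -1.1,   1.8, 109.3]), array([-0.09, -0.11,  0.13]))
```

Call:
servo_tool(
  targets=[
    [[-1,1.5,30],[0,0,0],-1],
    [[0,0,40],[0,0,0],-1],
    [[0,0,28],[0,0,0],-1],
    [[0,0,10],[0,0,0],-1],
    [[0,0,0],[0,0,0],-1],
    [[0,0,0],[0,0,0],1],
    [[0,0,0],[0,0,0],1],
    [[0,0,0],[0,0,0],1],
    [[0,0,0],[0,0,0],1],
    [[0,0,0],[0,0,0],1],
    [[0,0,0],[0,0,0],1],
    [[0,0,0],[0,0,0],1],
  ],
)

```text
time_s: 8.6
ee_pos: [0.5786, 0.2863, 0.0704]
ee_rot: [180.0, 0.1, 165.1]
contact_force: [-0.8, -1.1, 5.9]
grip_width: 0.365
gripper_force: 24.4
```

Call:
servo_tool(
  targets=[
    [[0,0,-20],[0,0,0],1],
    [[0,0,-40],[0,0,0],1],
    [[0,0,-40],[0,0,0],1],
    [[0,0,0],[0,0,0],1],
  ],
)

```text
time_s: 9.0
ee_pos: [0.5806, 0.2872, 0.1755]
ee_rot: [179.7, 0.4, 165.2]
contact_force: [0.8, 1.3, 0.9]
grip_width: 0.363
gripper_force: 24.9
```

Call:
servo_tool(
  targets=[
    [[6,-30,0],[0,0,0],1],
    [[8,-41,0],[0,0,0],1],
    [[8,-41,0],[0,0,0],1],
    [[8,-41,0],[0,0,0],1],
    [[8,-41,0],[0,0,0],1],
    [[8,-41,0],[0,0,0],1],
    [[8,-41,0],[0,0,0],1],
    [[6,-40,0],[0,0,0],1],
    [[0,0,0],[0,0,0],1],
    [[0,0,40],[0,0,0],1],
    [[0,0,35],[0,0,0],1],
    [[0,0,15],[0,0,0],1],
  ],
)

```text
time_s: 10.2
ee_pos: [0.4381, -0.0034, 0.0769]
ee_rot: [-180.0, -0.2, 165.1]
contact_force: [0.2, 0.2, -0.3]
grip_width: 0.358
gripper_force: 25.0
```

Call:
servo_tool(
  targets=[
    [[0,0,0],[0,0,0],0],
    [[0,0,0],[0,0,0],0],
    [[0,0,0],[0,0,0],0],
    [[0,0,0],[0,0,0],0],
    [[0,0,-30],[0,0,0],0],
    [[0,0,-40],[0,0,0],0],
    [[0,0,-40],[0,0,0],-1],
    [[0,0,-40],[0,0,0],-1],
    [[0,0,-20],[0,0,0],-1],
    [[0,0,0],[0,0,0],-1],
  ],
)

```text
time_s: 11.2
ee_pos: [0.4405, -0.004, 0.2526]
ee_rot: [179.9, 0.4, 165.1]
contact_force: [-0.1, 0.8, 0.5]
grip_width: 0.999
gripper_force: 0.0
```

```bash
python3 - <<'E'
from h import *
print(telemetry.sense()['ee_pos'])
pic,W=cloud('wrist'); cv2.imwrite('pics/w2.png',pic)
pic,W=cloud('top')
for n,lo,hi in [('red',(0,120,60),(8,255,255)),('green',(45,100,40),(80,255,255))]:
    p,b=blob(pic,W,lo,hi,(-.02,.15),(.459,0),.12); print(n,len(p),b,np.median(p,0) if b else '')
    p,b=blob(pic,W,lo,hi,(.05,.15),(.535,.286),.12); print(' on scanner',len(p))
p,b=blob(pic,W,(5,120,60),(21,255,255),(.04,.08),(.533,-.334),.1); print('rib',len(p),b)
p,b=blob(pic,W,(5,120,60),(21,255,255),(.006,.03),(.533,-.334),.1); print('plate',len(p),b)
print(to([.5327,-.3347,.20],140.7))
E
```

```text
[ 0.44047192 -0.00401634  0.25264969]
red 0 None 
 on scanner 0
green 149 ((454.2520446777344, -0.31817626953125), (23.94476890563965, 44.48537826538086), 77.97631072998047) [ 4.55794523e-01 -1.58617073e-04  3.55729893e-02]
 on scanner 0
rib 143 ((532.7249145507812, -334.5148620605469), (15.07741928100586, 60.29042434692383), 50.2849006652832)
plate 419 ((533.2553100585938, -334.4091491699219), (55.80765151977539, 85.662841796875), 50.179779052734375)
(array([-175.3, -295.8,   49.5]), array([2.000e-02, 5.000e-02, 2.444e+01]))
```

View pics/w2.png

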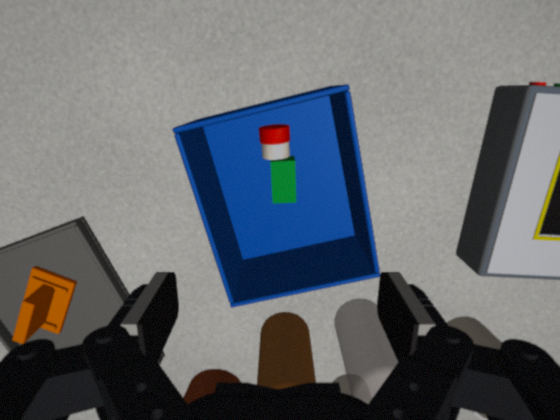

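The wrist view shows both scraps in the tub: the neck at (275,142) and the grille at (284,181). The scanner is clear. Next, the sample.

Call:
servo_tool(
  targets=[
    [[-22,-37,0],[0,0,0],-1],
    [[-22,-37,0],[0,0,0],-1],
    [[-22,-37,0],[0,0,0],-1],
    [[-22,-37,0],[0,0,0],-1],
    [[-22,-37,0],[0,0,0],-1],
    [[-22,-37,0],[0,0,0],-1],
    [[-22,-37,0],[0,0,0],-1],
    [[-21,-37,0],[0,0,8],-1],
    [[0,0,0],[0,0,8.4],-1],
    [[0,0,0],[0,0,8.4],-1],
    [[0,0,0],[0,0,0],-1],
    [[0,0,0],[0,0,0],-1],
  ],
)

```text
time_s: 12.5
ee_pos: [0.5322, -0.3346, 0.2482]
ee_rot: [-180.0, -0.1, 140.6]
contact_force: [-0.4, 1.1, -0.0]
grip_width: 1.001
gripper_force: 0.0
```

```bash
python3 - <<'E'
from h import *
pic,W=cloud('wrist'); cv2.imwrite('pics/w3.png',pic)
p,b=blob(pic,W,(5,120,40),(21,255,255),(.04,.08),(.533,-.334),.1); print('rib',len(p),b, np.median(p,0) if b else '')
p,b=blob(pic,W,(5,120,40),(21,255,255),(.006,.03),(.533,-.334),.1); print('plate',len(p),b,np.median(p,0) if b else '')
print(to([.5328,-.3345,.041],140.3))
E
```

```text
rib 840 ((534.20068359375, -334.9124755859375), (13.171939849853516, 59.84736251831055), 50.537357330322266) [ 0.53249279 -0.33361096  0.0556302 ]
plate 2815 ((535.0284423828125, -336.1280517578125), (55.222625732421875, 86.52811431884766), 50.2879753112793) [ 0.52946621 -0.33186044  0.01378921]
(array([ -0.6,   0.4, 207.5]), array([-0.  , -0.07,  0.29]))
```

View pics/w3.png

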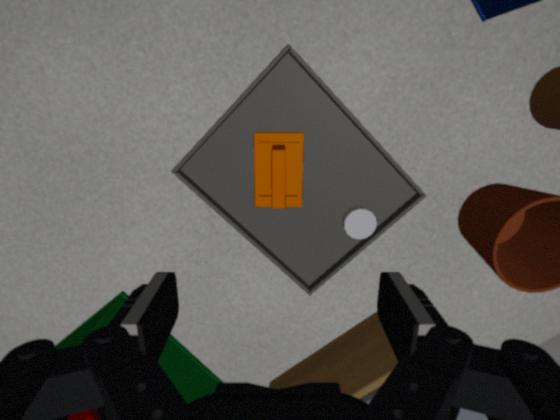

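The wrist view shows the sample at (279,170) lined up under the gripper, with the cap clear at (360,223). Descending and gripping the rib.

Call:
servo_tool(
  targets=[
    [[-1,0.5,40],[0,0,0],-1],
    [[0,0,50],[0,0,0],-1],
    [[0,0,50],[0,0,0],-1],
    [[0,0,45],[0,0,0],-1],
    [[0,0,30],[0,0,0],-1],
    [[0,0,12],[0,0,0],-1],
    [[0,0,0],[0,0,0],-1],
    [[0,0,0],[0,0,0],-1],
  ],
  newtons=40,
)

```text
time_s: 13.35
ee_pos: [0.5344, -0.3357, 0.0239]
ee_rot: [180.0, 0.1, 140.4]
contact_force: [0.3, 0.4, 0.9]
grip_width: 0.998
gripper_force: 0.0
```

Call:
servo_tool(
  targets=[
    [[0,0,0],[0,0,0],1],
    [[0,0,0],[0,0,0],1],
    [[0,0,0],[0,0,0],1],
    [[0,0,0],[0,0,0],1],
    [[0,0,0],[0,0,0],1],
    [[0,0,0],[0,0,0],1],
    [[0,0,0],[0,0,0],1],
    [[0,0,0],[0,0,0],1],
    [[0,0,0],[0,0,0],1],
  ],
)

```text
time_s: 14.25
ee_pos: [0.5337, -0.3352, 0.0226]
ee_rot: [180.0, 0.0, 140.3]
contact_force: [-0.5, 0.9, 5.6]
grip_width: 0.156
gripper_force: 39.7
```

Call:
servo_tool(
  targets=[
    [[0,0,-10],[0,0,0],1],
    [[0,0,-25],[0,0,0],1],
    [[0,0,-35],[0,0,0],1],
    [[0,0,-40],[0,0,0],1],
    [[0,0,-40],[0,0,0],1],
    [[0,0,-40],[0,0,0],1],
    [[0,0,-40],[0,0,0],1],
    [[0,0,-25],[0,0,0],1],
    [[0,0,-10],[0,0,0],1],
    [[0,0,0],[0,0,0],1],
    [[0,0,0],[0,0,0],1],
  ],
)

```text
time_s: 15.35
ee_pos: [0.5331, -0.3348, 0.2856]
ee_rot: [-180.0, -0.1, 140.3]
contact_force: [-0.1, 0.0, -1.0]
grip_width: 0.157
gripper_force: 39.0
```

```bash
python3 - <<'E'
from h import *
s=telemetry.sense();print(s['ee_pos'],s['grip_width'],s['contact_force'])
pic,W=cloud('wrist'); cv2.imwrite('pics/w4.png',pic)
print(to([.49,-.0,.287],160))
E
```

```text
[ 0.53307427 -0.33481606  0.28559771] 0.15697523026235874 [-0.12686981  0.00740679 -1.03254807]
(array([246.8, 230.2,  -1. ]), array([  0.02,  -0.17, -19.65]))
```

View pics/w4.png

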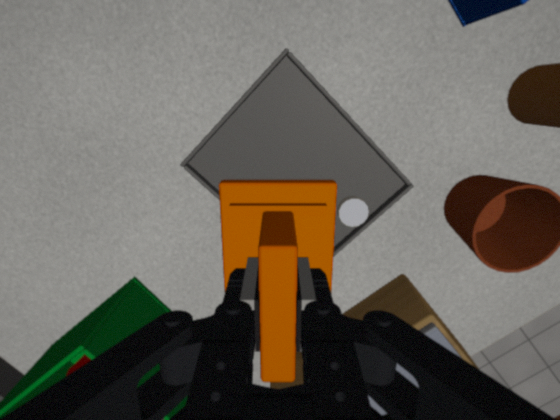

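The wrist view shows the sample held centrally and level at (278,270), with the cap still in the tray at (353,212). Carrying it to mid-bench.

Call:
servo_tool(
  targets=[
    [[12,11,0],[0,0,0],1],
    [[24,22,0],[0,0,0],1],
    [[27,25,0],[0,0,0],1],
    [[27,25,0],[0,0,0],1],
    [[27,25,0],[0,0,0],1],
    [[27,25,0],[0,0,0],1],
    [[27,25,0],[0,0,0],1],
    [[27,25,0],[0,0,0],1],
    [[25,24,0],[0,0,0],1],
    [[16,15,0],[0,0,0],1],
    [[8,8,0],[0,0,0],1],
    [[0,0,0],[0,0,0],1],
  ],
)

```text
time_s: 16.6
ee_pos: [0.4899, 0.0003, 0.2865]
ee_rot: [-180.0, -0.1, 140.4]
contact_force: [0.4, -0.0, -0.7]
grip_width: 0.158
gripper_force: 39.0
```

Call:
servo_tool(
  targets=[
    [[0,0,0],[0,0,-3],1],
    [[0,0,0],[0,0,-5],1],
    [[0,0,0],[0,0,-5],1],
    [[0,0,0],[0,0,-5],1],
    [[0,0,0],[0,0,-3.3],1],
    [[0,0,0],[0,0,0],1],
    [[0,0,0],[0,0,0],1],
  ],
)

```text
time_s: 17.3
ee_pos: [0.4902, -0.0012, 0.2869]
ee_rot: [-180.0, -0.0, 161.5]
contact_force: [-0.2, 0.4, -0.8]
grip_width: 0.155
gripper_force: 39.0
```

```bash
python3 - <<'E'
from h import *
print(to([.5355,.2865,.286],161.6))
E
```

```text
(array([ 48.4, 287.2,   0.9]), array([-0.02, -0.03, -0.11]))
```

Call:
servo_tool(
  targets=[
    [[2,12,0],[0,0,0],1],
    [[4,24,0],[0,0,0],1],
    [[6,35,0],[0,0,0],1],
    [[6,36,0],[0,0,0],1],
    [[6,36,0],[0,0,0],1],
    [[6,36,0],[0,0,0],1],
    [[6,36,0],[0,0,0],1],
    [[6,36,0],[0,0,0],1],
    [[4,24,0],[0,0,0],1],
    [[2,12,0],[0,0,0],1],
    [[0,0,0],[0,0,0],1],
    [[0,0,0],[0,0,0],1],
  ],
)

```text
time_s: 18.5
ee_pos: [0.5349, 0.2865, 0.2871]
ee_rot: [-180.0, -0.0, 161.6]
contact_force: [0.0, -1.3, -0.6]
grip_width: 0.153
gripper_force: 39.1
```

Call:
servo_tool(
  targets=[
    [[0,0,20],[0,0,0],1],
    [[0,0,35],[0,0,0],1],
    [[0,0,35],[0,0,0],1],
    [[0,0,35],[0,0,0],1],
    [[0,0,20],[0,0,0],1],
    [[0,0,10],[0,0,0],1],
    [[0,0,0],[0,0,0],1],
    [[0,0,0],[0,0,0],1],
  ],
)

```text
time_s: 19.3
ee_pos: [0.5357, 0.2869, 0.1336]
ee_rot: [179.9, 0.1, 161.6]
contact_force: [0.6, 0.5, -0.8]
grip_width: 0.156
gripper_force: 39.1
```

```bash
python3 - <<'E'
from h import *
s=telemetry.sense();print(s['ee_pos'],s['ee_rot'])
for cam in('wrist','top'):
    pic,W=cloud(cam); cv2.imwrite(f'pics/{cam}5.png',pic)
    for n,lo,hi,z in [('orange',(4,120,30),(19,255,255),(.09,.17)),('yellow',(22,120,50),(35,255,255),(.045,.075)),('scanner',(0,0,60),(180,60,255),(.05,.07))]:
        p,b=blob(pic,W,lo,hi,z,(.535,.286),.13); print(cam,n,len(p),b,np.round(np.percentile(p[:,2],[5,50,95]),4) if b else '')
for n in ['scene']:
    pic,W=cloud(n); cv2.imwrite('pics/s5.png',pic)
a=np.hstack([cv2.imread('pics/wrist5.png'),cv2.imread('pics/s5.png')]); cv2.imwrite('pics/both.png',cv2.resize(a,(800,300)))
E
```

```text
[0.53567168 0.28687829 0.13359572] [1.79934989e+02 7.43497130e-02 1.61610339e+02]
wrist orange 14205 ((530.2000122070312, 288.78125), (53.50766372680664, 71.83190155029297), 71.61434173583984) [0.1237 0.1283 0.1672]
wrist yellow 1057 ((498.4202575683594, 298.7529296875), (69.93575286865234, 23.10210418701172), 71.63687133789062) [0.0605 0.0616 0.0627]
wrist scanner 42998 ((525.4451293945312, 289.89544677734375), (160.397216796875, 177.502685546875), 71.98473358154297) [0.0579 0.0605 0.0617]
top orange 312 ((536.8372802734375, 286.6191101074219), (53.793243408203125, 82.56572723388672), 71.44746398925781) [0.1225 0.1265 0.1673]
top yellow 95 ((535.6453247070312, 286.59454345703125), (67.8134536743164, 101.48765563964844), 72.71973419189453) [0.0587 0.0623 0.0649]
top scanner 2288 ((536.129150390625, 286.9617004394531), (157.57815551757812, 201.16122436523438), 72.2413101196289) [0.057  0.0607 0.0641]
```

View pics/both.png

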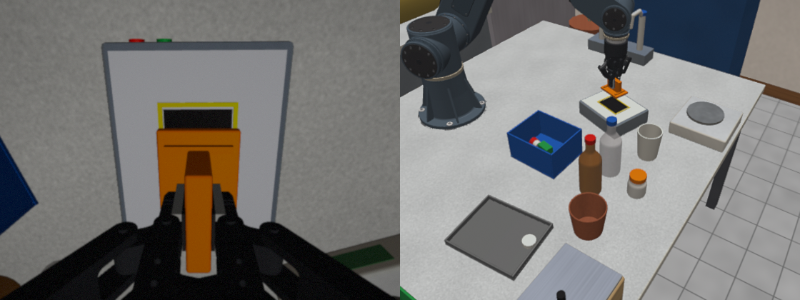

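The pair shows the sample over the window, with its edge parallel to the yellow border at (198,112), and all bystanders standing. Descending most of the way, then rechecking the height.

Call:
servo_tool(
  targets=[
    [[0.5,0,10],[0,0,0],1],
    [[0,0,14],[0,0,0],1],
    [[0,0,10],[0,0,0],1],
    [[0,0,6],[0,0,0],1],
    [[0,0,0],[0,0,0],1],
    [[0,0,0],[0,0,0],1],
    [[0,0,0],[0,0,0],1],
  ],
)

```text
time_s: 20.15
ee_pos: [0.5348, 0.2874, 0.0927]
ee_rot: [180.0, 0.0, 161.6]
contact_force: [-0.6, 0.4, -0.1]
grip_width: 0.158
gripper_force: 39.1
```

```bash
cat > chk.py <<'E'
from h import *
s=telemetry.sense();print(s['ee_pos'],s['ee_rot'],s['contact_force'],s['grip_width'])
ax=np.array([np.cos(np.radians(-18.3)),np.sin(np.radians(-18.3))]); ay=np.array([-ax[1],ax[0]])
for cam in('wrist','top'):
    pic,W=cloud(cam)
    for n,lo,hi,z in [('plate',(4,120,30),(19,255,255),(.07,.1)),('yellow',(22,120,50),(35,255,255),(.045,.068)),('scanner',(0,0,60),(180,60,255),(.05,.066))]:
        p,b=blob(pic,W,lo,hi,z,(.535,.286),.13); q=p[:,:2]
        print(cam,n,len(p),'x',np.round(np.percentile(q@ax,[.5,99.5])*1000,1),'y',np.round(np.percentile(q@ay,[.5,99.5])*1000,1),'z',np.round(np.percentile(p[:,2],[5,50,95])*1000,1),'ang',round(b[2],2))
        if n=='plate': # tilt
            k=p[np.abs(p[:,2]-np.median(p[:,2]))<.004]; A=np.c_[k[:,:2]@np.c_[ax,ay],np.ones(len(k))]; print('  tilt deg',np.round(np.degrees(np.linalg.lstsq(A,k[:,2],rcond=None)[0][:2]),2))
E
python3 chk.py
```

```text
[0.53477777 0.28736401 0.0926815 ] [1.79972387e+02 2.88181645e-02 1.61645653e+02] [-0.57664689  0.39404723 -0.06464669] 0.15774142694522425
wrist plate 8196 x [376.  426.8] y [414.3 467.3] z [82.4 83.8 88.5] ang 71.91
  tilt deg [-0.28  0.05]
wrist yellow 2962 x [368.3 452.7] y [405.3 475.2] z [60.5 61.5 62.5] ang 72.02
wrist scanner 58559 x [319.7 504.2] y [362.1 518.3] z [57.9 60.5 61.6] ang 71.98
top plate 215 x [379.  459.8] y [414. 465.] z [80.9 84.5 90.5] ang 72.38
  tilt deg [ 0.63 -0.04]
top yellow 73 x [368.6 468.9] y [406.3 475.4] z [58.6 61.4 65.2] ang 73.06
top scanner 2101 x [321.3 519.1] y [363.1 517.7] z [57.  60.7 64. ] ang 71.99
```

Call:
servo_tool(
  targets=[
    [[0,0,3],[0,0,0],1],
    [[0,0,1.5],[0,0,0],1],
    [[0,0,0],[0,0,0],1],
    [[0,0,0],[0,0,0],1],
    [[0,0,0],[0,0,0],1],
    [[0,0,0],[0,0,0],1],
  ],
)

```text
time_s: 20.85
ee_pos: [0.5346, 0.2873, 0.0879]
ee_rot: [180.0, 0.0, 161.6]
contact_force: [0.5, 0.4, -1.0]
grip_width: 0.155
gripper_force: 39.1
```

```bash
python3 chk.py; python3 - <<'E'
from h import *
cloud('top')
for q in ['amber','clear','pot','beaker','jar','cap']:
    print(q,[(np.round(x['at'],3).tolist(),round(x['score'],2)) for x in nets.pinpoint(q,'top')[:2]])
E
```

```text
[0.53457432 0.28725703 0.08785938] [1.79995403e+02 6.51428761e-03 1.61644760e+02] [ 0.5427513   0.38335813 -1.03239768] 0.15536835355214126
wrist plate 8399 x [375.8 426.4] y [414.  467.1] z [77.6 79.1 87.1] ang 71.58
  tilt deg [-0.31  0.02]
wrist yellow 3105 x [368.3 450.1] y [405.4 475.2] z [60.6 61.6 62.6] ang 72.19
wrist scanner 61214 x [319.7 503.2] y [362.1 518.4] z [57.9 60.5 61.6] ang 72.0
top plate 224 x [378.7 459.5] y [414.1 465.7] z [75.6 79.7 89.3] ang 72.54
  tilt deg [0.45 0.36]
top yellow 76 x [369.2 468.8] y [405.8 475.8] z [58.8 61.7 64.5] ang 73.01
top scanner 2071 x [321.8 519.1] y [363.1 517.6] z [56.8 60.7 63.9] ang 72.36
amber [([0.665, -0.052, -0.0], 0.56), ([0.642, -0.305, 0.007], 0.36)]
clear [([0.669, 0.047, -0.002], 0.73)]
pot [([0.562, -0.326, -0.004], 0.72), ([0.74, -0.177, 0.002], 0.58)]
beaker [([0.73, 0.18, -0.001], 0.77), ([0.669, 0.048, -0.003], 0.5)]
jar [([0.785, 0.009, -0.003], 0.59)]
cap [([0.641, -0.304, 0.01], 0.51), ([0.532, 0.285, 0.06], 0.16)]
```

The underside is about 10 mm above the window, centred and level, and the bystanders haven't moved.

```bash
python3 -c "
from cell import r
print(r.sign_off())"
```

```text
the job is handed in; nothing more can be done
None
```

The job is handed in: both scraps are in the blue tub, and the sample is held level about 10 mm above the scanner window, centred to about 1 mm with its long side along the window's, after about 21 s of the 72 s allowed.

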